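# Lever up a bearing foot and pack it level

### The job

The near foot of the pillow-block bearing has no packing under it, so the block leans: lay the pry bar over the round-topped fulcrum block, lever that foot up just past level, and slip the slotted packing plate under it, flat on the riser with its slot round the stud and pushed right up to it. Then press the foot firmly back down so that the block stands level with the plate nipped tight, the pry bar lying flat on the bench again, clear of bearing and fulcrum. Do not ram the bar or the plate, do not lever the foot hard up against its nut or crush the plate, and leave the other parts on the bench alone.

Things in the scene. Friction and masses are not known exactly. Their poses are not given: they have to be found in the camera images.
- riser: Steel riser block bolted to the bench, 64 x 152 x 45 mm. Origin: middle of its underside on the bench; y along its length towards the near foot (the one to pack, +y end), z up. The bearing stands along it, held by T-bolt studs in cross slots in its top at y = +64 (near) and -64 mm (far); the far one is nutted tight over a packing plate already fitted.
- bearing: Grey cast pillow-block bearing, about 3.4 kg: base 54 x 184 x 18 mm, round housing of 49 mm radius in the middle, stub spindle along x. Origin: middle of the base's underside, 50 mm above the bench when level; y as the riser's. It tilts only about its far bolt (y = -64 mm), which grips it stiffly: the near foot stays wherever it is levered or pressed.
- foot_end (a point): Middle of the lower edge of the base's near end face (y = +92 mm on the bearing). Height above the bench: 44.5 to 45.5 mm at the start (leaning), 50 when level; the plate slips in freely at 53 to 56; against the nut at 58.6. Levering takes 25 to 45 N under the foot; pressing it down moves it at 4 to 12 N, and 20 N nips the plate. Foot top 18 mm higher, bare for 13 mm at the end.
- pry_bar: Steel pry bar, 0.38 kg. Origin: underside of its heel (the bend); x along the shaft from handle to toe, z up as it lies flat. Toe: flat, 62 long x 24 wide x 5 mm thick, from the heel forward, bent 0.35 rad up from the shaft's line. Shaft 16 mm wide, 10 mm high; rubber handle 22 mm wide, 16 mm high from x = -110 to -240 mm.
- bar_tip (a point): Middle of the lower front edge of the bar's toe: 58 mm ahead of and 21 mm above the heel in the bar's frame.
- bar_grip (a point): Middle of the bar's rubber handle, 155 mm behind the heel and 8 mm above the underside: grasp here across the 22 mm width.
- fulcrum: Loose steel fulcrum block, 0.45 kg, 60 x 36 mm, 33 mm high, with a half-round top (12 mm radius) along its x. Origin: middle of its underside. It stands before the near foot, its ridge 44 to 56 mm out from the riser's +y end face and nearly parallel to it: the bar's toe lies over it.
- fulcrum_top (a point): Middle of the fulcrum block's ridge, 33 mm above the bench.
- shim: Slotted steel packing plate, 5 mm thick, 0.16 kg. Origin: underside, middle of the slot's closed end; x points out of the open slot. Slot 14 mm wide, 26 mm long between two 17 mm legs; 48 mm wide from x = -22 to +26 mm, then a tab 30 mm wide to x = -67 mm. In place: x along the riser's -y, origin at riser y = 70 mm (touching the stud).
- shim_tab (a point): Middle of the plate's tab, 45 mm behind the slot's end, half way up its thickness: grasp here across the 30 mm width.
- flange_a: Bystander: turned steel flange, 80 mm across, 24 mm high.
- flange_b: Bystander: turned steel flange, 90 mm across, 24 mm high.
- ring_a: Bystander: steel ring, 64 mm across, 22 mm high.
- ring_b: Bystander: steel ring, 52 mm across, 18 mm high.
- ring_c: Bystander: dark ring, 60 mm across, 24 mm high.
- sleeve: Bystander: steel sleeve standing on end, 42 mm across, 75 mm high.
- spanner: Bystander: spanner, 180 mm long.
- riser_edge (a point): Middle of the upper edge of the riser's +y end face (y = +76 mm, 45 mm up). The foot overhangs it by 16 mm; the bar's toe goes under there and butts on the end face. The near stud (square neck 12 x 12 mm, y = +64 mm) stands up to 5 mm to either side of the riser's mid-line, unmeasured: find it by feel. Its loose washer (30 mm across) is 30 mm above the riser's top, nut and stud up to 54 mm.
Things that resemble listed ones, but are neither listed nor needed, are in the scene too. Leave any pink or turquoise look-alike of the shim alone.

How it is judged:
On the way, in this order (a step that is already met when the one before it is completed fails the run):
1. the near foot is levered up past level with the pry bar bearing on the fulcrum block (z of foot_end in the frame of riser above 0.0515 m and contact force between pry_bar and fulcrum above 5 N and contact force between pry_bar and bearing above 5 N), for 0.2 s.
2. the packing plate is under the foot with its slot round the stud (y of shim in the frame of riser between 0.068 and 0.077 m and x of shim in the frame of riser between -0.0075 and 0.0075 m and z of shim in the frame of riser between 0.043 and 0.049 m and z of foot_end in the frame of riser above 0.0512 m), for 0.2 s.
At the end, for the whole second after the job is handed in: Plate flat on the riser under the near foot, slot round the stud and within 6 mm of touching it, under 0.2 rad askew; foot end within 1.2 mm of level height, pressing on the plate with over 8 N; pry bar flat on the bench, touching neither bearing, riser nor fulcrum; all at rest (y of shim in the frame of riser between 0.068 and 0.077 m and x of shim in the frame of riser between -0.0075 and 0.0075 m and z of shim in the frame of riser between 0.0435 and 0.0465 m and angle between the x axis of shim and the y axis of riser, either way round below 0.2 rad and z of foot_end in the frame of riser between 0.0485 and 0.0512 m and contact force between bearing and shim above 8 N and height (world z) of pry_bar below 0.004 m and angle between pry_bar's own z axis and vertical below 0.06 rad and contact force between pry_bar and bearing below 0.1 N and contact force between pry_bar and fulcrum below 0.1 N and contact force between pry_bar and riser below 0.1 N and linear speed of each of shim, pry_bar below 0.01 m/s).
It fails at once if the pry bar strains the bearing block (more than 90 N) (contact force between pry_bar and bearing above 90 N).
It fails at once if the foot is levered hard up against the nut (end more than 8 mm above level) (z of foot_end in the frame of riser above 0.058 m).
It fails at once if the bar is rammed into the riser (more than 35 N) (contact force between pry_bar and riser above 35 N).
It fails at once if the plate is rammed in as it is slipped under (over 30 N on the riser and its stud) or crushed under the foot (over 70 N) ((contact force between shim and riser above 30 N and z of foot_end in the frame of riser above 0.0512 m) or contact force between bearing and shim above 70 N).
It fails at once if another part on the bench is moved more than 20 mm (distance of any of flange_a, flange_b, ring_a, ring_b, ring_c, sleeve, spanner from where it was at the start of the episode above 0.02 m).
It also fails if it takes over 72 s, if anything falls off the work surface, if the arm or the gripper's body presses on something with over 40 N, if the wrist force passes 120 N, or if a joint passes its speed limit or range.

### The arm

A 6-joint arm with a two-finger parallel gripper is mounted at the origin on the work surface. World frame = base frame: x ahead of the robot, y to its left, z up, the work surface at z = 0. Lengths are in m, angles in rad, forces in N, time in s.
With the tool pointing down it reaches from about 0.375 to 0.9 m from the base axis. Payload 3.1 kg.
Tool frame: the origin (TCP) lies midway between the tips of the shut fingers; the grasp point (between the pads) lies 19 mm behind it; z points along the fingers, y is the line along which they close (so a half turn about z gives the same grasp; the last joint's range is limited). The gripper opens to 85 mm and grips with 20 to 120 N. Pads are 22 mm wide; open, the fingers measure 114 mm over their backs; the gripper's body (76 mm by 85 mm) begins 54 mm behind the grasp point. The pads swing forward as they close: fully open they stand 13 mm farther back than shut.
Start: joints at [-1.353, 0.527, 1.433, -0, 1.181, -0.178], TCP at [0.242, -0.576, 0.231] pointing down, gripper open.
Joint ranges: [-3.08, 3.08], [-0.75, 2.2], [0.22, 2.44], [-1.43, 4.57], [0, 2.65], [-2.85, 2.85]. Speed limits (rad/s): [2.79, 2.79, 3.14, 3.14, 3.14, 3.14].

### API

Orientations are given as a unit quaternion [x, y, z, w].
In Python, from station import manip gives the robot as it stands.
- The arm moves only by the tool step_arm, never from a script. Its argument "targets" is text: rows parted by semicolons, each of 4 numbers parted by spaces: the shift along the tool's x, y, z in mm, then the turn about the tool's z in degrees. A call has 1 to 12 rows; each row is the pose to reach, as a shift and turn from the pose commanded when the call began, along the tool's axes at that moment; what a row does not reach only later rows make up. A row lasts 1/10 s, in which the tool goes at most 50 mm and 8.59 degrees, less where a joint would pass 70% of its speed; a pose out of reach is approached as far as the arm can. A call with a gripper value outside its range is refused whole. "gripper" is the closure, from 0 (fully open) to 1 (shut), set as the call begins (left out, the last holds). The fingers move at their own pace and stop on an object; "squeeze" is the grip in N (left out, the last holds). Time passes only in rows, so rows that repeat a pose let the fingers close. It gives the time, the measured TCP pose, the force, the opening and the grip force at its end, in the units of the state.
- manip.sense(): the state, without advancing time (a new reading comes with each control period).
- manip.snapshot(name): name is "scene" or "side" or "wrist"; returns the picture (400x640x3 uint8, red, green, blue); there is no depth.
- manip.get_calibration(name): a dict with "fov_y" (degrees; the focal length in pixels is half the picture's height over the tangent of half this angle, whatever the lens; pixels are square), "cx", "cy" (the principal point, pixels), "k1" (the pictures are not rectified: a ray, as slopes to the right and down, at radius r is drawn at 1 + k1 r^2 times it, then the intrinsics apply), "extrinsics" (4x4, takes a point from camera to world coordinates); the wrist camera has in their place "tool_from_camera" (4x4, takes a point from camera to tool coordinates, whose origin is the TCP and whose axes are the flange's). Camera axes: x right, y down, z forward; pixel columns grow to the right and rows downward; lengths in m; the calibration is good to about 2 mm. A picture is of the moment at which its call begins: read the wrist's pose just before it. get_calibration takes no time and is no camera call.
- manip.sign_off(): hands the job in; it is judged then, once.
Trained networks look in the newest picture that a camera, given by its name, has taken for a name from the list of things; names that differ only in an ending like _2 or _b are one class to them, and where a whole thing is asked for, a point or a joint stands for the part that bears it (a point fixed in the world has none). Each returns a list of dicts, best first, with "p" (0 to 1); they miss things now and then, are a little off and sometimes report something else, mostly with a low value. They report only what shows in the picture. A call takes as long as a camera call. They do not tell look-alikes from the thing itself.
- manip.recognise(camera, query): "position" ([column, row] in pixels, amid what is visible of it).
- manip.masks_of(camera, query): "pixels" (400x640 bool, what is visible of it) and "position" ([column, row] in pixels, amid what is visible of it).
- manip.mark_of(camera, query): "position" ([column, row] in pixels: a listed point, or the origin of a listed thing).
The state is a dict: "t": time; "q": joint angles; "qd": joint speeds; "tau": joint torques, N m; "tcp_pos": TCP position; "tool_rot": TCP orientation; "force": force on the tool from outside, world axes, zero at the start; "ft_torque": the same for the moment, N m; "finger_gap": opening from 0.0 (shut) to 1.0 (fully open); "gripper_force": force on a finger pad.
Only numpy, scipy, OpenCV 4.12 (cv2) and the standard library are available. Lean on these libraries where they do the work, as an engineer would, in place of code of your own. Each camera call takes 0.05 s, during which the arm holds its last target. There are 200 camera calls.

## Working session

There is one attempt and no reset: what is moved stays moved. The work goes in short steps, Python scripts to look and compute and a tool call to move; the robot and the scene stay as the last step left them, time stands still between calls to the robot, and variables do not carry over. Pictures are saved under pics/ and viewed, at most 10 in all, crops included, and the job is handed in when it is done.

Besides the shell and the picture viewer there is one more tool, called after ">>>" as a command line: name --argument value ..., lists and objects as JSON in quotes. step_arm: Moves the arm, as the interface text tells. Its arguments: {"type":"object","properties":{"targets":{"type":"string"},"gripper":{"type":"number"},"squeeze":{"type":"number"}},"required":["targets"]}

```bash
mkdir -p pics; ls; cat > h.py <<'E'
import numpy as np, cv2, json
from station import manip
from scipy.spatial.transform import Rotation as R
def cam(name):
    c=manip.get_calibration(name); f=200/np.tan(np.radians(c["fov_y"])/2)
    if "extrinsics" in c: T=np.array(c["extrinsics"])
    else:
        s=manip.sense(); W=np.eye(4); W[:3,:3]=R.from_quat(s["tool_rot"]).as_matrix(); W[:3,3]=s["tcp_pos"]
        T=W@np.array(c["tool_from_camera"])
    return c,f,T
def ray(name,px,C=None):
    c,f,T=C or cam(name)
    d=np.array([(px[0]-c["cx"])/f,(px[1]-c["cy"])/f]); u=d.copy()
    for _ in range(30): u=d/(1+c["k1"]*(u@u))
    return T[:3,3],T[:3,:3]@np.array([u[0],u[1],1])
def onz(name,px,z,C=None):
    o,d=ray(name,px,C); return o+d*(z-o[2])/d[2]
def proj(name,P,C=None):
    c,f,T=C or cam(name)
    p=np.linalg.inv(T)@np.append(P,1); u=p[:2]/p[2]; u=u*(1+c["k1"]*(u@u))
    return np.array([c["cx"]+f*u[0],c["cy"]+f*u[1]])
def tri(obs):
    A=np.zeros((3,3));b=np.zeros(3)
    for o,d in obs:
        d=d/np.linalg.norm(d);M=np.eye(3)-np.outer(d,d);A+=M;b+=M@o
    return np.linalg.solve(A,b)
def save(name,im): cv2.imwrite("pics/"+name+".png",im[:,:,::-1])
E
python3 - <<'E'
from h import *
ims=[]
for n in ["scene","side"]:
    im=manip.snapshot(n); save(n,im)
    for q,z in [("riser_edge",.045),("foot_end",.045),("pry_bar",0),("bar_tip",.021),("bar_grip",.008),("fulcrum_top",.033),("shim",0),("shim_tab",.0025)]:
        print(n,q,[(np.round(r["position"]).astype(int).tolist(),round(r["p"],2),np.round(onz(n,r["position"],z),3).tolist()[:2]) for r in manip.mark_of(n,q)[:4]])
print(manip.sense()["t"])
E
```

```text
pics
scene riser_edge [([223, 195], 0.79, [0.532, -0.099]), ([288, 159], 0.48, [0.393, 0.099])]
scene foot_end [([230, 194], 0.88, [0.531, -0.076]), ([263, 240], 0.74, [0.705, 0.026]), ([340, 187], 0.71, [0.522, 0.257])]
scene pry_bar [([259, 237], 0.6, [0.66, 0.01])]
scene bar_tip [([242, 235], 0.83, [0.667, -0.038])]
scene bar_grip [([311, 228], 0.67, [0.644, 0.161])]
scene fulcrum_top [([243, 196], 0.66, [0.533, -0.04])]
scene shim [([403, 212], 0.72, [0.595, 0.443]), ([341, 186], 0.65, [0.481, 0.263]), ([342, 152], 0.59, [0.329, 0.28]), ([464, 176], 0.58, [0.461, 0.665])]
scene shim_tab [([326, 158], 0.61, [0.354, 0.223]), ([355, 185], 0.55, [0.482, 0.308]), ([449, 175], 0.55, [0.457, 0.616])]
side riser_edge [([347, 136], 0.61, [0.537, -0.112]), ([285, 243], 0.52, [0.603, 0.342])]
side foot_end [([240, 237], 0.26, [0.711, 0.348])]
side pry_bar [([297, 165], 0.63, [0.666, 0.006])]
side bar_tip [([298, 149], 0.74, [0.675, -0.046])]
side bar_grip [([286, 201], 0.8, [0.654, 0.171]), ([298, 166], 0.23, [0.66, 0.02])]
side fulcrum_top [([347, 154], 0.53, [0.523, -0.037]), ([258, 179], 0.45, [0.743, 0.127]), ([400, 153], 0.34, [0.37, -0.075])]
side shim [([401, 250], 0.76, [0.335, 0.268]), ([342, 239], 0.72, [0.482, 0.264]), ([400, 207], 0.71, [0.35, 0.12]), ([311, 394], 0.55, [0.469, 0.644])]
side shim_tab [([325, 375], 0.79, [0.451, 0.606]), ([340, 253], 0.75, [0.478, 0.31]), ([391, 238], 0.59, [0.362, 0.235])]
0.9
```

View pics/scene.png

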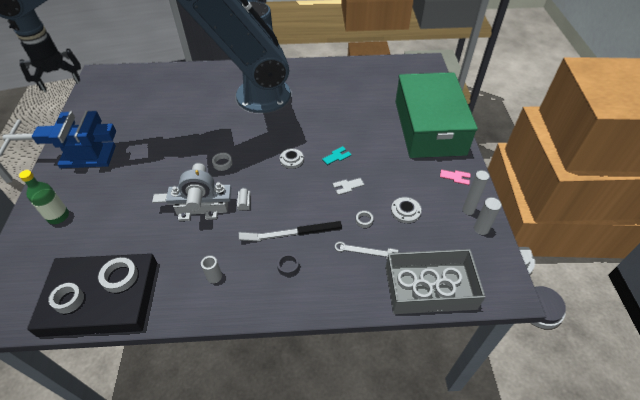

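View pics/side.png

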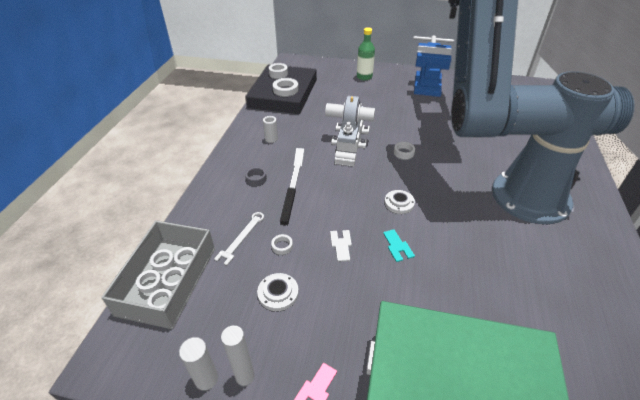

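The scene view shows the bearing on its riser at px (195,190), the fulcrum at (243,198) and the bar running from its toe (243,236) to its grip (315,228). The grey plate is at (348,185), with its slot facing left towards the bearing. In the side view the same plate is at (341,243). The turquoise and pink plates are look-alikes.

```bash
cat >> h.py <<'E'
def plan(P=None,ydir=None,n=3):
    """shift in tool axes (mm) to world P, turn (deg) so that tool y is along ydir (mod 180)"""
    s=manip.sense(); M=R.from_quat(s["tool_rot"]).as_matrix()
    sh=M.T@(np.array(P)-s["tcp_pos"])*1000; t=0
    if ydir is not None:
        d=M.T@np.append(np.array(ydir,float),0); t=np.degrees(np.arctan2(d[1],d[0]))-90; t=(t+90)%180-90
    print("shift",np.round(sh,1),"turn",round(t,1),"| tcp",np.round(s["tcp_pos"],4),"q",np.round(s["q"],2),"F",np.round(s["force"],1),"t",s["t"])
    return sh,t
E
python3 - <<'E'
from h import *
s=manip.sense(); print(np.round(R.from_quat(s["tool_rot"]).as_matrix(),3))
c=manip.get_calibration("wrist"); print(c["fov_y"],np.round(c["tool_from_camera"],3).tolist())
C1,C2=cam("scene"),cam("side")
print("bar_tip",tri([ray("scene",(242,235)),ray("side",(298,149))]))
print("grip",tri([ray("scene",(311,228)),ray("side",(286,201))]))
print("tab",tri([ray("scene",(355,185)),ray("side",(340,253))]))
plan((0.55,0.02,0.33),(1,0))
E
```

```text
[[ 0.922  0.386  0.   ]
 [ 0.386 -0.922 -0.   ]
 [ 0.     0.    -1.   ]]
67.79909357324976 [[0.001, -0.959, -0.282, 0.073], [1.0, 0.001, -0.001, -0.001], [0.002, -0.282, 0.959, -0.143], [0.0, 0.0, 0.0, 1.0]]
bar_tip [ 0.67256367 -0.03503555  0.03010929]
grip [0.64990897 0.1647512  0.00911101]
tab [ 4.78216988e-01  3.07843337e-01 -4.23294272e-04]
shift [ 515.  -430.9  -98.7] turn -67.3 | tcp [ 0.2416 -0.5764  0.2313] q [-1.35  0.53  1.43  0.    1.18 -0.18] F [-1.  -0.1  0. ] t 0.9
```

>>> step_arm --targets "40 -35 -40 -5; 80 -70 -80 -13; 120 -100 -100 -21; 155 -130 -100 -29; 190 -160 -100 -37; 225 -190 -100 -45; 260 -220 -100 -53; 295 -250 -100 -61; 330 -280 -100 -67; 365 -310 -100 -67; 400 -335 -100 -67; 435 -365 -100 -67" --gripper 0.4

```text
t: 2.1
tcp_pos: [0.5027, -0.0697, 0.3317]
tool_rot: [0.709, 0.706, 0.0, 0.001]
force: [1.3, -0.3, 0.1]
finger_gap: 0.602
gripper_force: 0.0
```

```bash
python3 - <<'E'
from h import *
plan((0.55,0.02,0.33),(1,0))
E
```

```text
shift [89.9 46.9  1.7] turn -0.2 | tcp [ 0.5027 -0.0697  0.3317] q [-0.36  0.25  1.59  0.    1.3  -0.35] F [ 1.3 -0.3  0.1] t 2.1
```

>>> step_arm --targets "40 25 0 0; 80 45 0 0; 90 47 0 0; 90 47 0 0; 90 47 0 0"

```text
t: 2.6
tcp_pos: [0.5485, 0.0175, 0.3312]
tool_rot: [0.709, 0.705, -0.001, -0.0]
force: [0.3, -1.9, -0.5]
finger_gap: 0.597
gripper_force: 0.0
```

```bash
python3 - <<'E'
from h import *
n="wrist"
C=cam(n); save("w1",manip.snapshot(n))
for q,z in [("riser_edge",.045),("foot_end",.045),("riser",0),("bar_tip",.021),("bar_grip",.008),("pry_bar",0),("fulcrum_top",.033),("fulcrum",0),("bearing",.047)]:
    print(n,q,[(np.round(r["position"]).astype(int).tolist(),round(r["p"],2),np.round(onz(n,r["position"],z,C),4).tolist()[:2]) for r in manip.mark_of(n,q)[:2]])
plan((0.65,0.165,0.1),(1,.1))
E
```

```text
wrist riser_edge [([314, 243], 0.74, [0.5363, -0.0952]), ([314, 271], 0.49, [0.5357, -0.144])]
wrist foot_end [([316, 229], 0.92, [0.539, -0.0722]), ([396, 209], 0.61, [0.6601, -0.0411])]
wrist riser [([317, 271], 0.82, [0.5394, -0.1694])]
wrist bar_tip [([397, 207], 0.89, [0.6678, -0.0455])]
wrist bar_grip [([390, 65], 0.84, [0.6477, 0.1655])]
wrist pry_bar [([394, 168], 0.64, [0.664, 0.0149])]
wrist fulcrum_top []
wrist fulcrum [([313, 202], 0.62, [0.5332, -0.0423]), ([396, 208], 0.61, [0.6711, -0.0523])]
wrist bearing [([313, 285], 0.76, [0.5332, -0.1687])]
shift [147.8 100.1 231.4] turn -6.0 | tcp [0.5491 0.0177 0.3314] q [-0.17  0.32  1.49 -0.    1.33 -0.17] F [ 0.2  0.1 -0.1] t 3.1
```

View pics/w1.png

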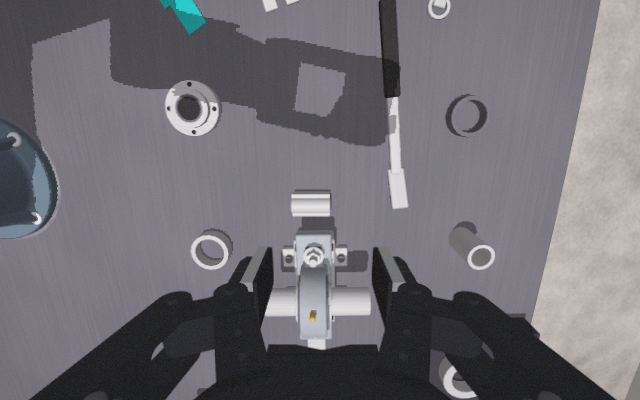

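The wrist view shows the fulcrum at (311,204), the foot end edge at about (315,231), the nut at (313,256) and the bar from (398,205) to (388,10). I'll take an enlarged crop to get exact edges.

```bash
python3 - <<'E'
import cv2
im=cv2.imread("pics/w1.png")[180:330,255:405]
cv2.imwrite("pics/w1c.png",cv2.resize(im,(600,600),interpolation=cv2.INTER_CUBIC))
E
```

```text
(no output)
```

View pics/w1c.png

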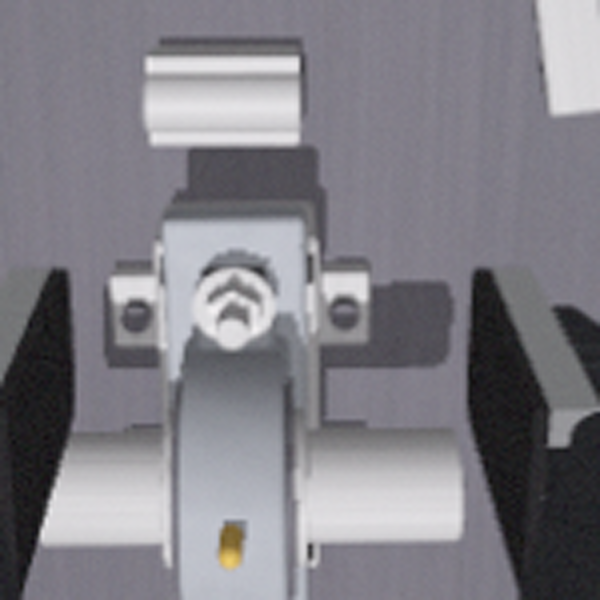

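```bash
python3 - <<'E'
from h import *
C=cam("wrist")
f=lambda u,v,z:np.round(onz("wrist",(255+u/4,180+v/4),z,C),4)
for nm,u,v,z in [("footTopL",165,215,.063),("footTopR",308,215,.063),("fulBaseFL",150,147,.021),("fulFR",300,145,.021),("fulBL",148,56,.021),("fulBR",301,54,.021),("ridgeL",145,97,.033),("ridgeR",302,95,.033),
 ("washer",234,305,.078),("nuttop",233,312,.095),("spL1",70,435,.1),("spR1",462,430,.1),("spL2",50,546,.1),("spR2",462,540,.1),("riserL",158,270,.045),("riserR",318,260,.045),("riserL2",165,560,.045),("riserR2",318,555,.045)]:
    print(nm,f(u,v,z))
E
```

```text
footTopL [ 0.511  -0.0727  0.063 ]
footTopR [ 0.564 -0.073  0.063]
fulBaseFL [ 0.5018 -0.0601  0.021 ]
fulFR [ 0.562  -0.0595  0.021 ]
fulBL [ 0.5022 -0.0225  0.021 ]
fulBR [ 0.5623 -0.0219  0.021 ]
ridgeL [ 0.5018 -0.0358  0.033 ]
ridgeR [ 0.5624 -0.0352  0.033 ]
washer [ 0.5366 -0.1022  0.078 ]
nuttop [ 0.5368 -0.0966  0.095 ]
spL1 [ 0.4779 -0.1425  0.1   ]
spR1 [ 0.6183 -0.1411  0.1   ]
spL2 [ 0.4679 -0.1894  0.1   ]
spR2 [ 0.6204 -0.1874  0.1   ]
riserL [ 0.5058 -0.103   0.045 ]
riserR [ 0.5686 -0.099   0.045 ]
riserL2 [ 0.5045 -0.2376  0.045 ]
riserR2 [ 0.5697 -0.2353  0.045 ]
```

>>> step_arm --targets "40 25 40 0; 80 50 80 -5.5; 120 80 130 -5.5; 148 98 180 -5.5; 148 98 230 -5.5; 148 98 270 -5.5; 148 98 290 -5.5; 148 98 290 -5.5; 148 98 290 -5.5"

```text
t: 4.0
tcp_pos: [0.6467, 0.1655, 0.0398]
tool_rot: [0.674, 0.739, -0.002, -0.001]
force: [0.3, -0.3, 0.2]
finger_gap: 0.6
gripper_force: 0.0
```

```bash
python3 - <<'E'
from h import *
n="wrist"; C=cam(n); im=manip.snapshot(n); save("w2",im)
m=manip.masks_of(n,"pry_bar")
for r in m[:2]:
    v,u=np.nonzero(r["pixels"]); print(r["p"],u.min(),u.max(),v.min(),v.max())
    for row in range(v.min(),v.max(),25):
        k=u[v==row]
        if len(k): print(row,k.min(),k.max(),np.round(onz(n,(k.min(),row),.008,C),4)[:2],np.round(onz(n,(k.max()+1,row),.008,C),4)[:2])
print([(r["position"],np.round(onz(n,r["position"],.008,C),4)) for r in manip.mark_of(n,"bar_grip")[:2]])
plan((0.648,0.1655,0.003),(1,.095))
E
```

```text
0.74 300 341 95 348
95 307 320 [0.6312 0.2502] [0.6389 0.251 ]
120 301 340 [0.6288 0.2365] [0.6514 0.2386]
145 302 340 [0.6304 0.2226] [0.653  0.2247]
170 303 340 [0.6321 0.2081] [0.6546 0.2102]
195 304 339 [0.6339 0.1929] [0.6556 0.195 ]
220 304 340 [0.6351 0.1769] [0.658  0.1791]
245 306 340 [0.6376 0.1602] [0.6599 0.1623]
270 307 340 [0.6396 0.1426] [0.6618 0.1447]
295 308 341 [0.6417 0.1238] [0.6646 0.126 ]
320 314 336 [0.6475 0.1043] [0.6634 0.1059]
345 314 336 [0.6492 0.0831] [0.6656 0.0847]
0.49 0 112 0 98
0 10 83 [0.4678 0.2863] [0.5096 0.2883]
25 4 92 [0.4623 0.2737] [0.5135 0.2764]
50 14 101 [0.4662 0.2612] [0.5175 0.2643]
75 24 110 [0.4701 0.2483] [0.5215 0.2517]
[([323.2, 237.2], array([0.648 , 0.1666, 0.008 ]))]
shift [ 0.2 -2.5 42. ] turn -0.2 | tcp [0.6503 0.1655 0.045 ] q [ 0.08  0.82  1.44 -0.    0.88 -0.01] F [ 0.5 -0.4  0.3] t 4.15
```

>>> step_arm --targets "0 -2 20 -1; 0 -2 37 -1; 0 -2 37 -1; 0 -2 37 -1"

```text
t: 4.55
tcp_pos: [0.6463, 0.1654, 0.0052]
tool_rot: [0.668, 0.744, 0.0, 0.0]
force: [0.1, 0.3, -0.3]
finger_gap: 0.599
gripper_force: 0.0
```

>>> step_arm --targets "0 0 0 0; 0 0 0 0; 0 0 0 0; 0 0 0 0; 0 0 0 0; 0 0 0 0" --gripper 1 --squeeze 60

```text
t: 5.15
tcp_pos: [0.6468, 0.1656, 0.0056]
tool_rot: [0.668, 0.745, 0.001, 0.001]
force: [-0.5, 0.3, 6.2]
finger_gap: 0.235
gripper_force: 61.1
```

>>> step_arm --targets "0 0 -30 0; 0 0 -60 0; 0 0 -90 0; 0 0 -90 0; 0 0 -90 0"

```text
t: 5.65
tcp_pos: [0.6452, 0.1655, 0.0937]
tool_rot: [0.668, 0.744, -0.0, -0.0]
force: [0.1, 0.2, -4.6]
finger_gap: 0.238
gripper_force: 60.1
```

```bash
python3 - <<'E'
from h import *
n="wrist"; C=cam(n); im=manip.snapshot(n); save("w3",im)
im2=manip.snapshot("side"); save("s3",im2[60:310,180:440].repeat(2,0).repeat(2,1))
plan((0.537,0.145,0.1),(1,.01))
print(manip.sense()["ft_torque"])
E
```

```text
shift [  -8.6 -108.4   -7.6] turn 5.7 | tcp [0.6438 0.1653 0.0918] q [ 0.08  0.75  1.43  0.    0.97 -0.03] F [-0.2 -0.4 -3.8] t 5.75
[0.15816547 0.0745657  0.01730011]
```

View pics/s3.png

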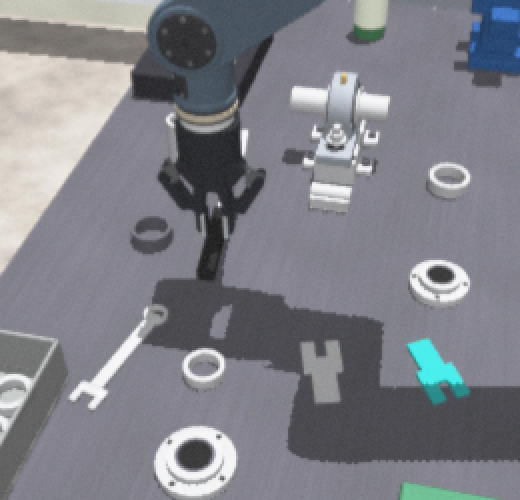

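The side crop shows the bar held in the gripper at (212,240), but I can't read its pitch there. I'll work it out from the wrist image.

```bash
python3 - <<'E'
from h import *
n="wrist"; C=cam(n); s=manip.sense()
M=R.from_quat(s["tool_rot"]).as_matrix(); g=np.array(s["tcp_pos"])
r=manip.masks_of(n,"pry_bar")[0]; v,u=np.nonzero(r["pixels"]); print(r["p"],u.min(),u.max(),v.min(),v.max())
for row in range(v.min(),v.max(),20):
    k=u[v==row]
    if len(k): print(row,k.min(),k.max(),len(k))
fx=-M[:,0]; up=np.array([0,0,1.])
for p in np.radians([0,-5,-10,-15,-20,-30,-45]):
    X=fx*np.cos(p)+up*np.sin(p); Z=np.cross(X,np.cross(up,fx)/1); Z=-fx*np.sin(p)+up*np.cos(p)
    f=lambda x,z:np.round(proj(n,g+np.array([0,0,.004])+X*(x+.155)+Z*(z-.008),C))
    print(np.degrees(p),"rear top/bot",f(-.24,.016),f(-.24,0),"handle front top",f(-.11,.016),"tip",f(.058,.024))
E
```

```text
0.74 0 35 203 284
203 0 5 6
223 0 25 26
243 0 34 35
263 0 33 34
283 0 4 5
0.0 rear top/bot [320.  89.] [320.  92.] handle front top [320. 347.] tip [320. 548.]
-5.0 rear top/bot [320.  90.] [320.  90.] handle front top [320. 343.] tip [321. 516.]
-10.0 rear top/bot [319.  92.] [320.  89.] handle front top [320. 338.] tip [321. 488.]
-14.999999999999998 rear top/bot [319.  98.] [320.  89.] handle front top [320. 333.] tip [321. 461.]
-20.0 rear top/bot [319. 105.] [319.  92.] handle front top [320. 328.] tip [321. 437.]
-29.999999999999996 rear top/bot [318. 130.] [319. 104.] handle front top [321. 316.] tip [322. 393.]
-45.0 rear top/bot [317. 194.] [318. 145.] handle front top [321. 299.] tip [322. 336.]
```

View pics/w3.png

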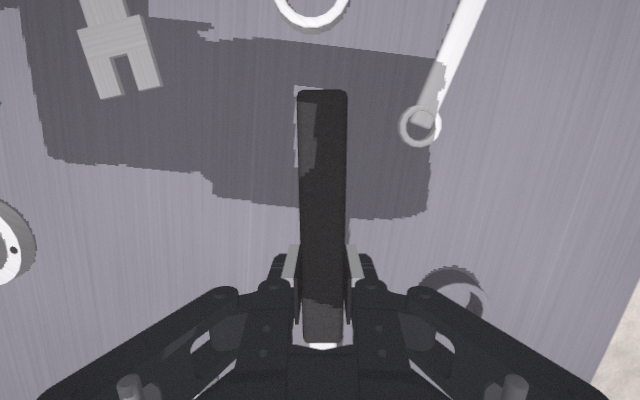

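The wrist view shows the handle centred in the fingers, from (322,92) to (322,343), so the bar is pitched only about -3°. I need a nose-down pitch of roughly 13°, so I'll slacken the grip and let it droop.

>>> step_arm --targets "0 0 0 0; 0 0 0 0; 0 0 0 0; 0 0 0 0" --gripper 1 --squeeze 20

```text
t: 6.2
tcp_pos: [0.6457, 0.1655, 0.094]
tool_rot: [0.668, 0.745, -0.0, -0.0]
force: [0.2, -0.0, -3.6]
finger_gap: 0.237
gripper_force: 60.1
```

```bash
cat >> h.py <<'E'
def look(lo=280,hi=380):
    """brightness profile down the handle column to find handle front/rear rows"""
    im=manip.snapshot("wrist").astype(int).sum(2)[:,318:328].mean(1)
    return im
E
python3 - <<'E'
from h import *
p=look(); print(np.round(p[80:110:3]),np.round(p[310:360:3]))
s=manip.sense(); print(s["force"],s["ft_torque"],s["finger_gap"],s["tcp_pos"])
E
```

```text
[300. 301. 300. 298. 144. 147. 145. 150. 151. 148.] [224. 224. 225. 234. 230. 228. 220. 224. 224. 224. 224. 642. 723. 481.
 140. 131. 145.]
[-0.54207326  0.55885535 -3.97166583] [ 0.10114484  0.05979303 -0.04904262] 0.23737834157838897 [0.64580676 0.16547149 0.09417017]
```

>>> step_arm --targets "0 0 30 0; 0 0 30 0; 0 0 30 0; 0 0 30 0; 0 0 30 0" --gripper 0.78 --squeeze 20

```text
t: 6.75
tcp_pos: [0.6467, 0.1656, 0.0656]
tool_rot: [0.668, 0.745, 0.001, 0.001]
force: [0.3, -0.5, -3.6]
finger_gap: 0.237
gripper_force: 60.0
```

```bash
python3 - <<'E'
from h import *
p=look(); print(np.round(p[80:110:3]),np.round(p[310:360:3]))
s=manip.sense(); print(s["force"],s["ft_torque"],s["finger_gap"],s["gripper_force"],s["tcp_pos"])
E
```

```text
[304. 305. 305. 254. 147. 156. 153. 153. 152. 151.] [231. 234. 230. 237. 228. 232. 228. 233. 230. 232. 231. 653. 733. 488.
 151. 132. 145.]
[ 0.50133777  0.24820005 -3.95488699] [ 0.09744899  0.00964441 -0.03694734] 0.2328307718145855 60.03601312637329 [0.64663056 0.16556172 0.06552847]
```

>>> step_arm --targets "0 0 30 0; 0 0 54 0; 0 0 58 0; 0 0 58 0"

```text
t: 7.2
tcp_pos: [0.6459, 0.1655, 0.0067]
tool_rot: [0.668, 0.745, -0.0, -0.0]
force: [0.4, -0.1, -3.7]
finger_gap: 0.236
gripper_force: 60.1
```

>>> step_arm --targets "0 0 2 0; 0 0 2 0; 0 0 2 0" --gripper 0.65

```text
t: 7.5
tcp_pos: [0.6469, 0.1656, 0.0057]
tool_rot: [0.668, 0.745, 0.001, 0.001]
force: [0.4, 1.0, -0.1]
finger_gap: 0.35
gripper_force: 0.0
```

>>> step_arm --targets "0 0 0 0; 0 0 0 0; 0 0 0 0; 0 0 0 0" --gripper 1 --squeeze 20

```text
t: 7.9
tcp_pos: [0.6466, 0.1656, 0.0055]
tool_rot: [0.668, 0.745, 0.001, 0.001]
force: [-0.7, -1.0, 6.0]
finger_gap: 0.254
gripper_force: 20.8
```

>>> step_arm --targets "0 0 -25 0; 0 0 -50 0; 0 0 -75 0; 0 0 -90 0; 0 0 -90 0; 0 0 -90 0"

```text
t: 8.5
tcp_pos: [0.645, 0.1654, 0.0933]
tool_rot: [0.668, 0.744, -0.001, -0.001]
force: [0.0, 0.1, -4.9]
finger_gap: 0.25
gripper_force: 20.3
```

```bash
python3 - <<'E'
from h import *
p=look(); print(np.round(p[80:140:3]),np.round(p[260:360:3]))
s=manip.sense(); print(s["force"],s["ft_torque"],s["finger_gap"],s["gripper_force"])
plan((0.537,0.145,0.1),(1,.01))
E
```

```text
[301. 302. 302. 135. 143. 148. 149. 152. 150. 150. 150. 148. 150. 152.
 144. 151. 148. 156. 146. 152.] [155. 150. 152. 147. 146. 147. 146. 150. 144. 146. 146. 151. 146. 146.
 217. 224. 221. 228. 224. 231. 224. 223. 224. 224. 223. 224. 210. 723.
 723. 723. 176. 137. 140. 144.]
[-1.55020718 -0.78446553 -3.84549536] [0.13259576 0.04451169 0.07734469] 0.24815064072612678 20.317581295967102
shift [  -8.6 -109.1   -6.9] turn 5.7 | tcp [0.6445 0.1654 0.0927] q [ 0.08  0.75  1.43  0.    0.97 -0.03] F [-1.6 -0.8 -3.8] t 8.55
```

```bash
python3 - <<'E'
from h import *
plan((0.535,0.20,0.095),(1,.01))
E
```

```text
shift [  46.3 -105.1   -1.9] turn 5.7 | tcp [0.6445 0.1654 0.0927] q [ 0.08  0.75  1.43  0.    0.97 -0.03] F [-1.6 -0.8 -3.8] t 8.55
```

>>> step_arm --targets "10 -20 0 1; 20 -45 0 2.5; 33 -70 0 4; 42 -95 0 5.5; 46 -104 0 5.5; 46 -104 0 5.5; 46 -104 0 5.5"

```text
t: 9.25
tcp_pos: [0.5392, 0.1998, 0.0941]
tool_rot: [0.702, 0.712, 0.001, 0.001]
force: [1.1, -0.4, -3.7]
finger_gap: 0.249
gripper_force: 20.4
```

```bash
python3 - <<'E'
from h import *
p=look(); print(np.round(p[80:100:2]),np.round(p[325:360:2]))
s=manip.sense(); g=np.array(s["tcp_pos"]); print(g)
o=[]
for n in ["scene","side"]:
    save("b_"+n,manip.snapshot(n)); r=manip.mark_of(n,"bar_tip"); print([(x["position"],round(x["p"],2)) for x in r[:2]]); o.append(ray(n,r[0]["position"]))
    M=R.from_quat(s["tool_rot"]).as_matrix(); fx=-M[:,0]; up=np.array([0,0,1.])
    for p in [0,-.1,-.2,-.3]:
        X=fx*np.cos(p)+up*np.sin(p); Z=-fx*np.sin(p)+up*np.cos(p)
        print(p,np.round(proj(n,g+[0,0,.0025]+X*.213+Z*.013),1))
print("tip",tri(o))
plan((0.535,0.19,0.08),(1,.01))
E
```

```text
[292. 291. 292. 291. 123. 134. 133. 138. 136. 139.] [212. 214. 216. 214. 211. 212. 216. 500. 703. 702. 703. 703. 463. 137.
 127. 128. 130. 140.]
[0.53965754 0.19971762 0.09427744]
[([252.3, 183.2], 0.95), ([232.4, 194.5], 0.24)]
0 [248.3 181.6]
-0.1 [249.3 186.5]
-0.2 [250.9 191.1]
-0.3 [253.1 195.6]
[([344.2, 141.1], 0.31)]
0 [339.7 136.6]
-0.1 [339.5 142.7]
-0.2 [339.2 149.2]
-0.3 [338.7 155.8]
tip [ 0.53129388 -0.00703125  0.09591505]
shift [-9.5 -3.8 14.3] turn 0.1 | tcp [0.5386 0.1996 0.0943] q [ 0.16  0.65  1.67 -0.    0.82  0.15] F [-1.1 -0.8 -4. ] t 9.5
```

>>> step_arm --targets "0 0 -50 0; 0 0 -10 0; 0 0 -50 0; 0 0 -10 0; 0 0 -50 0; 0 0 -10 0; 0 0 -50 0; 0 0 -10 0; 0 0 -20 0; 0 0 -20 0; 0 0 -20 0"

```text
t: 10.6
tcp_pos: [0.5388, 0.2, 0.1165]
tool_rot: [0.703, 0.712, 0.002, 0.001]
force: [1.1, 0.4, -2.9]
finger_gap: 0.25
gripper_force: 20.6
```

```bash
cat > tip.py <<'E'
from h import *
p=look(); print("front row",325+np.argmax(p[325:350]>350), "rear", 75+np.argmax(p[75:140]<220))
s=manip.sense(); g=np.array(s["tcp_pos"]); o=[]
M=R.from_quat(s["tool_rot"]).as_matrix(); fx=-M[:,0]; up=np.array([0,0,1.])
for n in ["scene","side"]:
    manip.snapshot(n); r=manip.mark_of(n,"bar_tip")
    if not r: print(n,"none"); continue
    x=np.array(r[0]["position"])
    ps=np.arange(-.6,.3,.005); e=[]
    for p in ps:
        X=fx*np.cos(p)+up*np.sin(p); Z=-fx*np.sin(p)+up*np.cos(p)
        e.append(abs(proj(n,g+[0,0,.0025]+X*.213+Z*.013)[1]-x[1]))
    print(n,x,round(r[0]["p"],2),"pitch",ps[np.argmin(e)])
E
python3 tip.py; python3 -c "
from h import *
plan((0.5355,0.19,0.08),(1,.01))"
```

```text
front row 325 rear 99
scene [265.1 203. ] 0.66 pitch -0.6
side [272.1 138.7] 0.68 pitch -0.13499999999999956
shift [-10.   -2.6  35.8] turn 0.2 | tcp [0.5379 0.2    0.1159] q [0.16 0.62 1.67 0.   0.86 0.15] F [-0.4  1.1 -3.9] t 10.85
```

```bash
python3 - <<'E'
from h import *
im=manip.snapshot("wrist"); save("w4",im); p=im.astype(int).sum(2)[:,318:328].mean(1)
print("front",250+np.argmax(p[250:350]>350),"rear",75+np.argmax(p[75:140]<220), p[280:330:4].round())
C=cam("wrist"); s=manip.sense(); g=np.array(s["tcp_pos"]); M=R.from_quat(s["tool_rot"]).as_matrix(); fx=-M[:,0]; up=np.array([0,0,1.])
for q in np.arange(0,-.7,-.05):
    X=fx*np.cos(q)+up*np.sin(q); Z=-fx*np.sin(q)+up*np.cos(q); f=lambda x,z:np.round(proj("wrist",g+[0,0,.0025]+X*(x+.155)+Z*(z-.008),C),1)
    print(round(q,2),f(-.24,.016)[1],f(-.11,.016)[1],"scene tip",np.round(proj("scene",g+[0,0,.0025]+X*.213+Z*.013)),"side",np.round(proj("side",g+[0,0,.0025]+X*.213+Z*.013)))
E
```

```text
front 298 rear 99 [128. 197. 197. 197. 197. 669. 669. 667. 672. 671. 673. 672. 673.]
0.0 89.2 345.3 scene tip [247. 176.] side [341. 130.]
-0.05 89.6 342.9 scene tip [248. 179.] side [340. 133.]
-0.1 90.5 340.3 scene tip [248. 181.] side [340. 137.]
-0.15 92.0 337.6 scene tip [249. 184.] side [340. 140.]
-0.2 94.3 334.9 scene tip [250. 186.] side [340. 143.]
-0.25 97.4 332.0 scene tip [251. 188.] side [340. 147.]
-0.3 101.3 329.0 scene tip [252. 190.] side [340. 150.]
-0.35 106.0 326.0 scene tip [254. 193.] side [339. 154.]
-0.4 111.8 322.9 scene tip [255. 195.] side [339. 157.]
-0.45 118.6 319.7 scene tip [257. 197.] side [339. 161.]
-0.5 126.4 316.5 scene tip [259. 199.] side [338. 164.]
-0.55 135.4 313.3 scene tip [261. 201.] side [338. 168.]
-0.6 145.5 310.0 scene tip [263. 202.] side [338. 171.]
-0.65 156.7 306.6 scene tip [265. 204.] side [337. 175.]
```

View pics/w4.png

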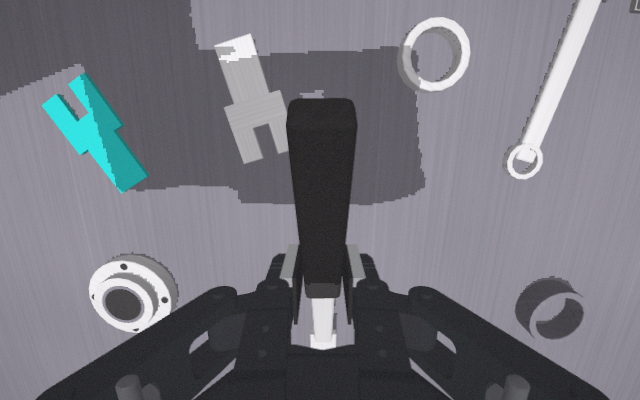

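The wrist view shows the rear end of the handle at rows 99–128 and the heel at (323,345), so the bar has drooped to about -0.6 rad. I'll press the tip gently on the bench to bring it back to about -0.27.

>>> step_arm --targets "10 -3 15 0; 10 -3 30 0; 10 -3 45 0; 10 -3 58 0; 10 -3 66 0; 10 -3 72 0; 10 -3 74 0; 10 -3 74 0"

```text
t: 11.7
tcp_pos: [0.5344, 0.2098, 0.0403]
tool_rot: [0.703, 0.712, -0.0, 0.0]
force: [0.5, 0.7, -2.4]
finger_gap: 0.252
gripper_force: 20.8
```

>>> step_arm --targets "0 0 -6 0; 0 0 -14 0; 0 0 -24 0; 0 0 -34 0; 0 0 -42 0; 0 0 -45 0; 0 0 -45 0"

```text
t: 12.4
tcp_pos: [0.5347, 0.21, 0.0862]
tool_rot: [0.703, 0.712, 0.001, 0.0]
force: [-0.7, 0.1, -3.7]
finger_gap: 0.248
gripper_force: 20.6
```

```bash
cat > fit.py <<'E'
from h import *
from scipy.optimize import least_squares
im=manip.snapshot("wrist"); save("w5",im); p=im.astype(int).sum(2)[:,318:328].mean(1)
fr=250+np.argmax(p[250:350]>350); re=75+np.argmax(p[75:140]<220); print("front",fr,"rear",re)
C=cam("wrist"); s=manip.sense(); g=np.array(s["tcp_pos"]); M=R.from_quat(s["tool_rot"]).as_matrix(); fx=-M[:,0]; up=np.array([0,0,1.])
S=manip.snapshot("scene"); r=manip.mark_of("scene","bar_tip"); tip=np.array(r[0]["position"]); print(tip,r[0]["p"]); save("sc5",cv2.resize(S[120:260,180:360],None,fx=4,fy=4))
def pt(v,x,z):
    q,d=v; X=fx*np.cos(q)+up*np.sin(q); Z=-fx*np.sin(q)+up*np.cos(q); return g+[0,0,.0025]+X*(x+.155+d)+Z*(z-.008)
def res(v):
    a=min(proj("wrist",pt(v,-.24,.016),C)[1],proj("wrist",pt(v,-.24,0),C)[1])-re
    b=proj("wrist",pt(v,-.11,.016),C)[1]-fr
    c=proj("scene",pt(v,.058,.021))-tip
    return [a/2,b/2,*c]
o=least_squares(res,[-.2,0]); print("pitch,shift",o.x.round(3),"res",o.fun.round(1),"tip",pt(o.x,.058,.021).round(4),"heel",pt(o.x,0,0).round(4))
plan((0.5355,0.2,0.08),(1,.01))
E
python3 fit.py
```

```text
front 323 rear 86
[255.7 190.9] 0.73
pitch,shift [-0.236 -0.002] res [-1.5  3.5  0.6  2. ] tip [0.537  0.0022 0.0515] heel [0.5362 0.0635 0.0447]
shift [-9.8  1.4  5. ] turn 0.2 | tcp [0.534  0.2098 0.085 ] q [0.18 0.66 1.68 0.   0.8  0.17] F [-1.2  0.6 -4.1] t 12.55
```

View pics/sc5.png

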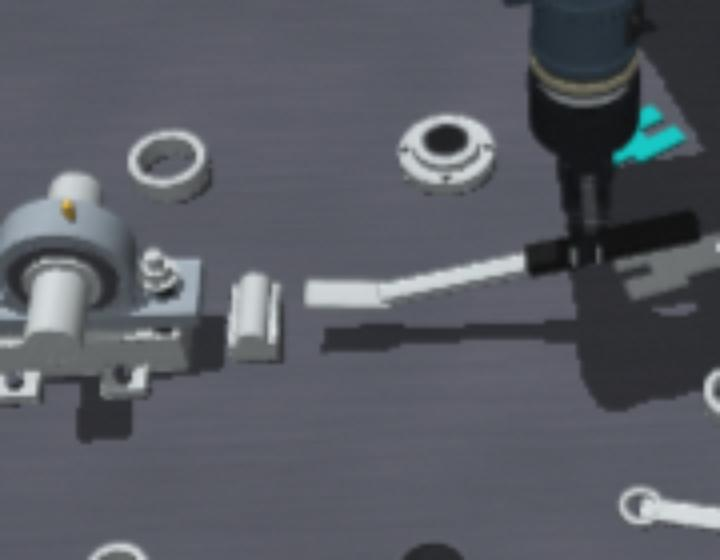

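The enlarged scene view shows the bar nose-down by about 0.25 rad, with its toe (305–385,293) nearly level and in line with the fulcrum. I'll lower it slightly and slide in over the ridge.

>>> step_arm --targets "-4 0 2 0; -10 0 4 0; -18 0 6 0; -26 0 7 0; -34 0 7 0; -42 0 7 0; -50 0 7 0; -56 0 7 0; -61 0 7 0; -65 0 7 0; -68 0 7 0; -68 0 7 0"

```text
t: 13.75
tcp_pos: [0.5352, 0.1416, 0.0784]
tool_rot: [0.703, 0.712, 0.0, 0.0]
force: [0.5, -0.3, -3.1]
finger_gap: 0.243
gripper_force: 20.6
```

```bash
python3 fit.py; python3 - <<'E'
import cv2
from h import *
S=manip.snapshot("side"); a=cv2.resize(S[110:230,280:400],None,fx=3.3,fy=3.3); b=cv2.resize(manip.snapshot("scene")[130:250,180:300],None,fx=3.3,fy=3.3)
save("ss6",np.hstack([a,b]))
E
```

```text
front 323 rear 86
[238.4 194.6] 0.75
pitch,shift [-0.293 -0.003] res [-1.6  1.7 -3.1  3.5] tip [ 0.5378 -0.0631  0.0325] heel [ 0.537  -0.0015  0.0292]
shift [57.9  1.1 -1.7] turn 0.2 | tcp [0.5352 0.1421 0.0783] q [0.06 0.66 1.74 0.   0.75 0.04] F [-0.5  0.  -4.6] t 13.9
```

View pics/ss6.png

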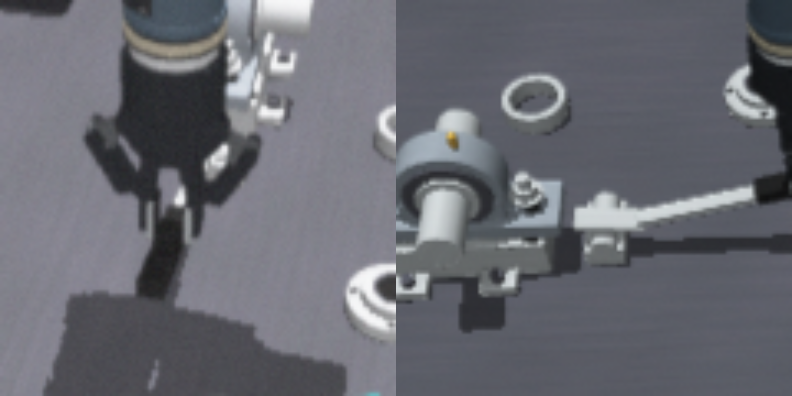

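The toe is lying over the fulcrum with its tip just short of the foot. I'll advance gently, watching the y force.

>>> step_arm --targets "-3 0 0 0; -6 0 0 0; -9 0 0 0; -10 0 0 0"

```text
t: 14.4
tcp_pos: [0.5353, 0.1314, 0.0783]
tool_rot: [0.703, 0.711, -0.0, -0.0]
force: [0.9, -0.2, -3.6]
finger_gap: 0.245
gripper_force: 20.6
```

>>> step_arm --targets "-2 0 0 0; -4 0 0 0; -5 0 0 0; -5 0 0 0"

```text
t: 14.8
tcp_pos: [0.5354, 0.1267, 0.0783]
tool_rot: [0.703, 0.712, -0.0, -0.0]
force: [0.0, 0.0, -4.2]
finger_gap: 0.249
gripper_force: 20.6
```

>>> step_arm --targets "0 0 1 0; 0 0 3 0; 0 0 6 0; 0 0 9 0; 0 0 10 0; 0 0 10 0" --gripper 1 --squeeze 60

```text
t: 15.4
tcp_pos: [0.5355, 0.1272, 0.0683]
tool_rot: [0.702, 0.712, 0.0, 0.0]
force: [0.2, 2.3, -1.5]
finger_gap: 0.233
gripper_force: 61.5
```

>>> step_arm --targets "0 0 3 0; 0 0 6 0; 0 0 9 0; 0 0 10 0; 0 0 10 0"

```text
t: 15.9
tcp_pos: [0.5364, 0.1283, 0.0599]
tool_rot: [0.703, 0.711, 0.002, 0.0]
force: [-0.3, 7.5, 10.5]
finger_gap: 0.235
gripper_force: 63.4
```

>>> step_arm --targets "0 0 2 0; 0 0 4 0; 0 0 6 0; 0 0 6 0"

```text
t: 16.3
tcp_pos: [0.5368, 0.1291, 0.0542]
tool_rot: [0.703, 0.711, 0.003, 0.0]
force: [-0.2, 10.8, 12.0]
finger_gap: 0.229
gripper_force: 64.1
```

```bash
cat > foot.py <<'E'
from h import *
s=manip.sense(); print(np.round(s["tcp_pos"],4),np.round(s["force"],1),s["t"])
for n in ["scene"]:
    S=manip.snapshot(n); save("f_%.0f"%(s["t"]*100),cv2.resize(S[150:240,190:310],None,fx=6,fy=6,interpolation=cv2.INTER_CUBIC))
    print([(np.round(x["position"],1).tolist(),round(x["p"],2)) for x in manip.mark_of(n,"foot_end")[:2]])
    for z in [.045,.05,.054,.058]: print(z,proj(n,[.538,-.0727,z]).round(1))
E
python3 foot.py
```

```text
[0.5368 0.1291 0.0542] [-0.2 10.8 12. ] 16.3
[([233.5, 197.2], 0.66)]
0.045 [231.4 195.7]
0.05 [231.1 194.6]
0.054 [230.9 193.8]
0.058 [230.7 192.9]
```

>>> step_arm --targets "1 0 1 0; 2 0 3 0; 3 0 5 0; 3 0 7 0; 3 0 8 0; 3 0 8 0"

```text
t: 17.0
tcp_pos: [0.5374, 0.1311, 0.0462]
tool_rot: [0.703, 0.712, 0.002, 0.001]
force: [-0.3, 7.9, 10.9]
finger_gap: 0.23
gripper_force: 64.8
```

```bash
python3 foot.py
```

```text
[0.5374 0.1311 0.0462] [-0.3  7.9 10.9] 17.0
[([232.3, 196.2], 0.81), ([205.6, 206.6], 0.42)]
0.045 [231.4 195.7]
0.05 [231.1 194.6]
0.054 [230.9 193.8]
0.058 [230.7 192.9]
```

```bash
cat > rise.py <<'E'
from h import *
a=cv2.cvtColor(cv2.imread("pics/scene.png"),cv2.COLOR_BGR2GRAY); b=cv2.cvtColor(manip.snapshot("scene"),cv2.COLOR_RGB2GRAY)
def pts(ps): 
    p=np.array([[proj("scene",q)] for q in ps],np.float32)
    q,st,er=cv2.calcOpticalFlowPyrLK(a,b,p,None,winSize=(9,9),maxLevel=0); return p[:,0],q[:,0],er.ravel()
P={"footTopL":[.511,-.0727,.063],"footTopR":[.564,-.0727,.063],"footBotR":[.564,-.0727,.045],"oil":[.5375,-.168,.15],"spEnd":[.619,-.165,.1],"housing":[.5375,-.12,.12],"riserBR":[.569,-.089,.0]}
for k,(n,x) in enumerate(P.items()):
    p,q,e=pts([x]); d=(proj("scene",np.array(x)+[0,0,.01])-proj("scene",x))/10
    print(n,p[0].round(1),"flow",(q-p)[0].round(2),"err",e.round(1),"mm up",round(float((q-p)[0]@d/(d@d)),1))
E
python3 rise.py
```

```text
footTopL [231.1 185. ] flow [-0.2  -0.99] err [1.8] mm up 4.4
footTopR [229.7 198.6] flow [-0.8   0.26] err [22.8] mm up -0.2
footBotR [230.7 202.5] flow [-0.7   0.84] err [3.8] mm up -2.9
oil [191.1 173.3] flow [-0.86 -0.3 ] err [2.5] mm up 2.2
spEnd [192.5 207. ] flow [-0.38 -0.03] err [1.7] mm up 0.7
housing [210.5 179.6] flow [-1.92 -8.45] err [19.6] mm up 35.4
riserBR [227.7 213.3] flow [ 0.09 -0.03] err [0.9] mm up 0.0
```

>>> step_arm --targets "1 0 2 0; 2 0 4 0; 2 0 6 0; 2 0 8 0; 2 0 8 0; 2 0 8 0"

```text
t: 17.75
tcp_pos: [0.5372, 0.133, 0.0381]
tool_rot: [0.703, 0.712, 0.002, 0.001]
force: [-0.5, 6.0, 9.8]
finger_gap: 0.23
gripper_force: 65.4
```

```bash
python3 rise.py | egrep "TopL|oil|riser"
```

```text
footTopL [231.1 185. ] flow [-0.47 -0.92] err [2.7] mm up 4.5
oil [191.1 173.3] flow [-1.42 -0.42] err [2.5] mm up 3.4
riserBR [227.7 213.3] flow [ 0.08 -0.04] err [0.9] mm up 0.1
```

```bash
cat > tilt.py <<'E'
from h import *
a=cv2.cvtColor(cv2.imread("pics/scene.png"),cv2.COLOR_BGR2GRAY); b=cv2.cvtColor(manip.snapshot("scene"),cv2.COLOR_RGB2GRAY)
piv=np.array([.5375,-.0727-.156,.05])
def rot(x,h):
    th=h/.156; d=np.array(x)-piv; return piv+[d[0],d[1]*np.cos(th)-d[2]*np.sin(th),d[1]*np.sin(th)+d[2]*np.cos(th)]
# candidates over the housing; pick good corners
mask=np.zeros_like(a); mask[165:212,180:216]=255
g=cv2.goodFeaturesToTrack(a,25,.05,3,mask=mask)
q,st,e=cv2.calcOpticalFlowPyrLK(a,b,g,None,winSize=(11,11),maxLevel=1)
H=[]
for p,r,er in zip(g[:,0],q[:,0],e.ravel()):
    if er>6: continue
    x=onz("scene",p,.12); J=(proj("scene",rot(x,.008))-proj("scene",x))/8
    f=r-p; H.append((float(f@J/(J@J)),np.linalg.norm(f-J*(f@J)/(J@J)),p.round().tolist()))
for k in sorted(H): print(round(k[0],1),round(float(k[1]),2),k[2])
print("median rise",np.median([k[0] for k in H if k[1]<.3]))
E
python3 tilt.py
```

```text
1.9 0.04 [180.0, 195.0]
2.2 0.12 [180.0, 205.0]
4.0 0.17 [203.0, 196.0]
4.1 0.2 [197.0, 202.0]
4.5 0.2 [185.0, 203.0]
5.2 0.32 [187.0, 192.0]
5.9 0.26 [180.0, 182.0]
6.3 0.13 [191.0, 169.0]
6.4 0.05 [194.0, 168.0]
6.4 0.0 [197.0, 172.0]
median rise 4.4513643280484745
```

```bash
cat > pitch.py <<'E'
from h import *
from scipy.optimize import least_squares
S=manip.snapshot("scene"); m=[r for r in manip.masks_of("scene","pry_bar")][0]; mk=m["pixels"]; s=manip.sense(); g=np.array(s["tcp_pos"])
M=R.from_quat(s["tool_rot"]).as_matrix(); fx=-M[:,0]; fx[2]=0; fx/=np.linalg.norm(fx); up=np.array([0,0,1.]); sx=np.cross(up,fx)
v,u=np.nonzero(mk); print(m["p"],u.min(),u.max(),v.min(),v.max())
def P(p,dz,x,y,z):
    X=fx*np.cos(p)+up*np.sin(p); Z=-fx*np.sin(p)+up*np.cos(p); return proj("scene",g+[0,0,.0025+dz]+X*(x+.155)+Z*(z-.008)+sx*y,C)
C=cam("scene"); G=S.astype(int).sum(2)
xs=np.linspace(-.10,-.01,12)
def prof(p,dz):
    # contrast of shaft silhouette polygon against its outside
    poly=cv2.convexHull(np.array([P(p,dz,x,y,z) for x in (-.105,-.004) for y in (-.008,.008) for z in (0,.010)],np.float32))
    k=np.zeros(G.shape,np.uint8); cv2.fillConvexPoly(k,np.round(poly*16).astype(np.int32),1,shift=4)
    w=mk[:, :].copy(); box=np.zeros_like(w); box[:,int(poly[:,0,0].min())+2:int(poly[:,0,0].max())-2]=1
    a=(k>0)&box; b=w&box; return (a&b).sum()/(a|b).sum()
best=sorted([(prof(p,dz),p,dz) for p in np.arange(-.3,.12,.01) for dz in np.arange(-.004,.0121,.002)])[-8:]
for b in best: print(np.round(b,3))
_,p,dz=best[-1]
p=np.mean([b[1] for b in best]); a=.35+p
d=.041-.0 # ridge y
for L in (.042,.045,.048): print("L",L,"tip top z",round((21+12/np.cos(a)+L*1000*np.tan(a)+5*np.cos(a)),1))
E
python3 pitch.py
```

```text
0.56 229 327 189 201
[ 0.876 -0.01  -0.004]
[ 0.876  0.    -0.004]
[ 0.876 -0.04   0.   ]
[ 0.88   0.02  -0.004]
[ 0.884 -0.01  -0.002]
[ 0.884  0.01  -0.004]
[ 0.884 -0.03   0.   ]
[ 0.888  0.    -0.002]
L 0.042 tip top z 53.4
L 0.045 tip top z 54.5
L 0.048 tip top z 55.6
```

>>> step_arm --targets "1 0 2 0; 1 0 4 0; 1 0 5 0; 1 0 5 0; 1 0 5 0"

```text
t: 18.45
tcp_pos: [0.5372, 0.1337, 0.0331]
tool_rot: [0.702, 0.712, 0.002, 0.001]
force: [0.1, 4.7, 9.5]
finger_gap: 0.231
gripper_force: 65.8
```

```bash
python3 pitch.py; python3 tilt.py | tail -4; python3 rise.py | egrep "TopL|oil|riser"
```

```text
0.73 211 231 153 170
[ 0.     0.11  -0.002]
[0.   0.11 0.  ]
[0.    0.11  0.002]
[0.    0.11  0.004]
[0.    0.11  0.006]
[0.    0.11  0.008]
[0.   0.11 0.01]
[0.    0.11  0.012]
L 0.042 tip top z 59.7
L 0.045 tip top z 61.2
L 0.048 tip top z 62.7
7.7 0.06 [197.0, 172.0]
7.8 0.29 [180.0, 182.0]
8.8 0.14 [198.0, 175.0]
median rise 7.387887733121067
footTopL [231.1 185. ] flow [-0.6  -1.27] err [3.3] mm up 6.1
oil [191.1 173.3] flow [-1.71 -0.55] err [2.4] mm up 4.2
riserBR [227.7 213.3] flow [ 0.07 -0.04] err [1.] mm up 0.1
```

>>> step_arm --targets "0 0 2 0; 1 0 4 0; 1 0 4 0; 1 0 4 0; 1 0 4 0"

```text
t: 19.15
tcp_pos: [0.5372, 0.1344, 0.029]
tool_rot: [0.702, 0.712, 0.002, 0.002]
force: [-1.0, 3.4, 9.4]
finger_gap: 0.237
gripper_force: 65.9
```

```bash
python3 pitch.py; python3 tilt.py | tail -4; python3 rise.py | egrep "TopL|oil|riser"
```

```text
0.76 231 327 192 201
[ 0.737 -0.03   0.006]
[0.737 0.    0.002]
[ 0.737  0.02  -0.004]
[0.737 0.04  0.   ]
[ 0.748  0.06  -0.002]
[ 0.748  0.07  -0.004]
[ 0.748  0.08  -0.004]
[ 0.748  0.09  -0.004]
L 0.042 tip top z 55.9
L 0.045 tip top z 57.2
L 0.048 tip top z 58.4
8.7 0.2 [191.0, 169.0]
8.8 0.3 [180.0, 182.0]
9.8 0.15 [198.0, 175.0]
median rise 7.384378901307119
footTopL [231.1 185. ] flow [-0.74 -1.61] err [3.1] mm up 7.7
oil [191.1 173.3] flow [-1.93 -0.61] err [2.7] mm up 4.7
riserBR [227.7 213.3] flow [ 0.07 -0.03] err [1.] mm up 0.1
```

Estimated foot height is about 54 mm, which is past level. I'll ease off and draw the bar straight back.

>>> step_arm --targets "0 0 -3 0; 2 0 -4 0; 7 0 -4 0; 15 0 -4 0; 25 0 -4 0; 38 0 -4 0; 52 0 -6 0; 66 0 -15 0; 80 0 -30 0; 90 0 -55 0; 90 0 -75 0; 90 0 -75 0"

```text
t: 20.55
tcp_pos: [0.5361, 0.2259, 0.1056]
tool_rot: [0.702, 0.712, 0.003, 0.002]
force: [1.1, 0.7, -3.4]
finger_gap: 0.226
gripper_force: 64.4
```

```bash
python3 tilt.py | tail -4; python3 rise.py | egrep "TopL|oil|riser"; python3 - <<'E'
from h import *
manip.snapshot("wrist"); manip.snapshot("side")
for n in ["side"]:
    for q,z in [("foot_end",.054),("fulcrum",0),("fulcrum_top",.033)]:
        print(n,q,[(np.round(r["position"]).tolist(),round(r["p"],2),np.round(onz(n,r["position"],z),4).tolist()[:2]) for r in manip.mark_of(n,q)[:2]])
plan((0.648,0.1655,0.09),(1,.113))
E
```

```text
8.6 0.2 [191.0, 169.0]
8.9 0.29 [180.0, 182.0]
9.9 0.14 [198.0, 175.0]
median rise 6.755000413767191
footTopL [231.1 185. ] flow [-0.74 -1.6 ] err [3.] mm up 7.7
oil [191.1 173.3] flow [-1.94 -0.62] err [2.5] mm up 4.7
riserBR [227.7 213.3] flow [ 0.07 -0.03] err [0.9] mm up 0.1
side foot_end [([345.0, 141.0], 0.69, [0.5362, -0.0722])]
side fulcrum [([257.0, 179.0], 0.57, [0.7643, 0.0909]), ([345.0, 161.0], 0.42, [0.5297, -0.0439])]
side fulcrum_top [([345.0, 152.0], 0.55, [0.5307, -0.0441])]
shift [-59.5 114.   10.9] turn -5.7 | tcp [0.5333 0.2236 0.1011] q [0.2  0.64 1.66 0.   0.84 0.19] F [-0.1 -0.1 -4.2] t 20.9
```

>>> step_arm --targets "-10 25 0 0; -22 50 0 -2; -35 75 0 -4; -47 98 0 -5.5; -56 112 2 -5.5; -58 114 25 -5.5; -58 114 48 -5.5; -58 114 66 -5.5; -58 114 78 -5.5; -58 114 86 -5.5; -58 114 86 -5.5"

```text
t: 22.0
tcp_pos: [0.648, 0.1672, 0.0149]
tool_rot: [0.668, 0.744, -0.001, -0.001]
force: [-1.2, 0.8, -3.3]
finger_gap: 0.231
gripper_force: 64.4
```

>>> step_arm --targets "0 0 3 0; 0 0 6 0; 0 0 8 0; 0 0 8 0"

```text
t: 22.4
tcp_pos: [0.6496, 0.1675, 0.0092]
tool_rot: [0.667, 0.745, 0.001, 0.001]
force: [0.7, 1.0, -0.3]
finger_gap: 0.232
gripper_force: 64.7
```

>>> step_arm --targets "0 0 0 0; 0 0 0 0; 0 0 0 0; 0 0 -20 0; 0 0 -60 0; 0 0 -100 0; 0 0 -140 0; 0 0 -140 0" --gripper 0.4

```text
t: 23.2
tcp_pos: [0.6535, 0.1678, 0.1556]
tool_rot: [0.668, 0.745, 0.005, 0.005]
force: [0.0, 0.2, 1.0]
finger_gap: 0.602
gripper_force: 0.0
```

```bash
python3 - <<'E'
from h import *
C=cam("wrist"); manip.snapshot("wrist")
for n in ["wrist","scene"]:
  if n=="scene": manip.snapshot(n)
  for q,z in [("bar_grip",.008),("shim_tab",.0025),("shim",0)]:
    print(n,q,[(np.round(r["position"]).tolist(),round(r["p"],2),np.round(onz(n,r["position"],z,C if n=="wrist" else None),4).tolist()[:2]) for r in manip.mark_of(n,q)[:3]])
plan((0.479,0.30,0.09),(1,0))
E
```

```text
wrist bar_grip [([317.0, 197.0], 0.75, [0.6521, 0.1643])]
wrist shim_tab [([134.0, 18.0], 0.98, [0.473, 0.3102]), ([21.0, 94.0], 0.81, [0.3594, 0.2352])]
wrist shim [([151.0, 72.0], 0.74, [0.4849, 0.2664]), ([75.0, 384.0], 0.7, [0.3637, -0.1215])]
scene bar_grip [([312.0, 228.0], 0.62, [0.6427, 0.1629]), ([224.0, 193.0], 0.32, [0.4933, -0.1059])]
scene shim_tab [([446.0, 175.0], 0.86, [0.4535, 0.6081]), ([354.0, 186.0], 0.72, [0.4835, 0.3052]), ([325.0, 158.0], 0.67, [0.3533, 0.2184])]
scene shim [([461.0, 177.0], 0.79, [0.4639, 0.6533]), ([340.0, 185.0], 0.76, [0.4762, 0.2599]), ([230.0, 194.0], 0.64, [0.4934, -0.0867])]
shift [ 150.3 -153.3   57. ] turn 6.2 | tcp [0.6479 0.1672 0.1465] q [ 0.09  0.68  1.39 -0.    1.08 -0.02] F [-0.1 -0.4 -0.6] t 23.6
```

>>> step_arm --targets "40 -40 0 0; 80 -80 0 -3; 115 -115 0 -6; 140 -145 0 -8.5; 150 -157 0 -8.5; 150 -157 0 -8.5; 150 -157 0 -8.5"

```text
t: 24.3
tcp_pos: [0.4777, 0.2994, 0.1482]
tool_rot: [0.61, 0.792, 0.0, 0.001]
force: [0.5, 0.2, -0.0]
finger_gap: 0.603
gripper_force: 0.0
```

```bash
cat > shim.py <<'E'
from h import *
n="wrist"; C=cam(n); im=manip.snapshot(n); save("w7",im)
for r in manip.masks_of(n,"shim"):
    m=r["pixels"].astype(np.uint8); v,u=np.nonzero(m)
    px=np.array([u,v]).T.astype(float)
    hsv=cv2.cvtColor(im,cv2.COLOR_RGB2HSV)[v,u,1].mean()
    c=max(cv2.findContours(m,cv2.RETR_EXTERNAL,cv2.CHAIN_APPROX_NONE)[0],key=len)[:,0]
    W=np.array([onz(n,p,.005,C)[:2] for p in c+0.5*0]); 
    if hsv>60 or r["p"]<.4: continue
    k=np.zeros((700,700),np.uint8); o=W.mean(0); Q=((W-o)*4000+350).astype(np.int32); cv2.fillPoly(k,[Q],1)
    # fit the known outline by best overlap
    from scipy.optimize import minimize
    S=np.array([[-67,15],[-22,15],[-22,24],[26,24],[26,7],[0,7],[0,-7],[26,-7],[26,-24],[-22,-24],[-22,-15],[-67,-15]])/1000
    def cost(x):
        cs,sn=np.cos(x[2]),np.sin(x[2]); P=S@np.array([[cs,sn],[-sn,cs]])+x[:2]/1000
        kk=np.zeros_like(k); cv2.fillPoly(kk,[((P)*4000+350).astype(np.int32)],1); return -(k&kk).sum()/((k|kk).sum())
    best=min((minimize(cost,[dx,dy,a],method="Nelder-Mead",options=dict(initial_simplex=np.array([[dx,dy,a],[dx+8,dy,a],[dx,dy+8,a],[dx,dy,a+.1]]))) for a in (-1.9,-1.6,-1.3,-1.1) for dx in (0,) for dy in (-18,)),key=lambda r:r.fun)
    x=best.x; d=np.array([np.cos(x[2]),np.sin(x[2])]); org=o+x[:2]/1000; tab=org-.045*d
    print("p",r["p"],"iou",-best.fun,"origin",org.round(4),"dir",d.round(3),"deg",np.degrees(x[2]).round(1),"tab",tab.round(4))
    plan([*tab,.002],(-d[1],d[0]))
print([(np.round(onz(n,r["position"],.0025,C),4),round(r["p"],2)) for r in manip.mark_of(n,"shim_tab")[:2]])
E
python3 shim.py
```

```text
p 0.63 iou -0.0 origin [0.5398 0.2295] dir [-0.275 -0.961] deg -106.0 tab [0.5522 0.2727]
shift [-43.8  64.4 146.4] turn 30.6 | tcp [0.4786 0.2988 0.1483] q [ 0.36  0.56  1.67 -0.    0.92  0.11] F [-0.   0.2 -1.1] t 24.4
[(array([0.3627, 0.2349, 0.0025]), 0.83), (array([0.5888, 0.4497, 0.0025]), 0.27)]shim.py:16: RuntimeWarning: overflow encountered in scalar negative
  kk=np.zeros_like(k); cv2.fillPoly(kk,[((P)*4000+350).astype(np.int32)],1); return -(k&kk).sum()/((k|kk).sum())
```

```bash
sed -i 's/return -(k&kk).sum()\/((k|kk).sum())/return -float((k\&kk).sum())\/float((k|kk).sum())/' shim.py; python3 shim.py
```

```text
p 0.85 iou 0.9533077553453029 origin [0.4868 0.2682] dir [ 0.286 -0.958] deg -73.4 tab [0.4739 0.3113]
shift [ 13.4  -0.9 146.2] turn -2.0 | tcp [0.478  0.2985 0.1482] q [ 0.36  0.56  1.67 -0.    0.92  0.11] F [0.2 1.  0.3] t 24.55
p 0.67 iou 0.21332855201570286 origin [0.6549 0.2181] dir [ 0.404 -0.915] deg -66.1 tab [0.6367 0.2593]
shift [-78.  143.6 146.3] turn -9.2 | tcp [0.478  0.2985 0.1482] q [ 0.36  0.56  1.67 -0.    0.92  0.11] F [0.2 1.  0.3] t 24.55
[(array([0.3598, 0.2297, 0.0025]), 0.79), (array([0.4709, 0.3089, 0.0025]), 0.65)]
```

View pics/w7.png

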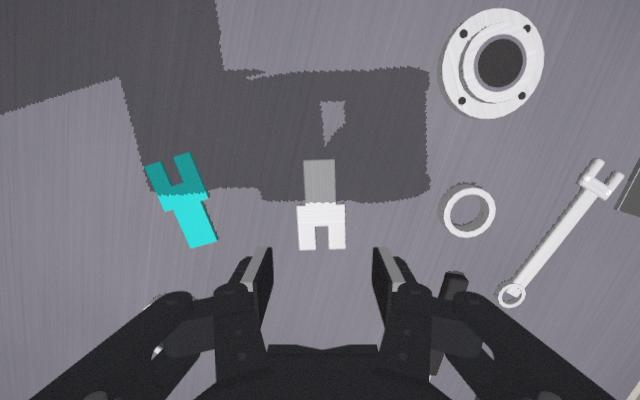

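The wrist view shows the grey plate at (321,205), aligned with the open fingers, and the outline fit is good (IoU 0.95). I'll go down and grasp the tab.

>>> step_arm --targets "5 -1 40 -2; 10 -1 80 -2; 13 -1 115 -2; 13 -1 135 -2; 13 -1 143 -2; 13 -1 147 -2; 13 -1 147 -2; 13 -1 147 -2"

```text
t: 25.4
tcp_pos: [0.4732, 0.312, 0.0024]
tool_rot: [0.597, 0.802, 0.001, 0.001]
force: [0.2, 0.7, 0.7]
finger_gap: 0.601
gripper_force: 0.0
```

>>> step_arm --targets "0 0 0 0; 0 0 0 0; 0 0 0 0; 0 0 0 0; 0 0 0 0" --gripper 1 --squeeze 60

```text
t: 25.9
tcp_pos: [0.4729, 0.312, 0.0029]
tool_rot: [0.597, 0.802, 0.001, 0.001]
force: [-1.0, -0.3, 5.0]
finger_gap: 0.311
gripper_force: 58.7
```

>>> step_arm --targets "0 0 -10 0; 0 0 -30 0; 0 0 -60 0; 0 0 -90 0; 0 0 -110 0; 0 0 -110 0"

```text
t: 26.5
tcp_pos: [0.4741, 0.3127, 0.1148]
tool_rot: [0.597, 0.803, 0.003, 0.002]
force: [0.4, 0.8, -1.4]
finger_gap: 0.305
gripper_force: 59.3
```

```bash
sed 's/onz(n,p,.005,C)/onz(n,p,cam(n)[2][2,3]*0+manip.sense()["tcp_pos"][2]+.003,C)/' shim.py > shimh.py; python3 shimh.py; python3 -c "
from h import *
plan((0.5365,0.06,0.11),(1,.01))"
```

```text
p 0.79 iou 0.6629158969191439 origin [0.4884 0.2688] dir [ 0.276 -0.961] deg -74.0 tab [0.4759 0.3121]
shift [ -0.8   3.8 109.6] turn 0.7 | tcp [0.472  0.3117 0.1116] q [0.39 0.61 1.69 0.   0.84 0.09] F [ 0.3 -0.6 -2.4] t 26.6
[(array([0.4936, 0.2521, 0.0025]), 0.73), (array([0.3584, 0.2325, 0.0025]), 0.62)]
shift [-259.5  -10.1    0.8] turn 16.2 | tcp [0.4714 0.3114 0.1108] q [0.39 0.62 1.69 0.   0.84 0.09] F [ 0.3 -0.2 -1.8] t 26.65
```

>>> step_arm --targets "-35 0 0 2; -75 -2 0 5; -115 -4 0 8; -155 -6 0 11; -195 -8 0 14; -230 -10 0 16; -255 -10 0 16; -265 -10 10 16; -268 -10 25 16; -268 -10 25 16"

```text
t: 27.65
tcp_pos: [0.5373, 0.0524, 0.0832]
tool_rot: [0.703, 0.711, -0.002, -0.003]
force: [-0.6, -0.0, -1.9]
finger_gap: 0.305
gripper_force: 59.3
```

```bash
python3 -c "
from h import *
plan((0.537,0.012,0.0495),(1,.01))
C=cam('wrist'); im=manip.snapshot('wrist'); save('w8',im)
s=manip.sense();g=np.array(s['tcp_pos'])
for r in manip.masks_of('wrist','shim')[:3]:
    v,u=np.nonzero(r['pixels']); print(r['p'],u.min(),u.max(),v.min(),v.max())
for x in (-.046,-.072): print(proj('wrist',g+[0,x,0],C))
for q in ('foot_end','riser_edge'):
    print([(np.round(r['position']),r['p'],onz('wrist',r['position'],.0535 if q=='foot_end' else .045,C).round(4)) for r in manip.mark_of('wrist',q)[:2]])
"
```

```text
shift [-40.5  -0.5  33.7] turn 0.1 | tcp [0.5373 0.0524 0.0832] q [-0.11  0.64  1.76  0.    0.75 -0.12] F [-0.6 -0.  -1.9] t 27.65
0.65 285 359 224 346
[320.51269565 334.17983144]
[320.03104037 369.9212205 ]
[]
[]
```

>>> step_arm --targets "-5 0 10 0; -15 0 20 0; -28 0 29 0; -38 0 33 0; -40 0 34 0; -40 0 34 0; -40 0 34 0"

```text
t: 28.55
tcp_pos: [0.5405, 0.0121, 0.0525]
tool_rot: [0.703, 0.711, 0.0, 0.0]
force: [0.4, 0.4, -2.1]
finger_gap: 0.309
gripper_force: 59.3
```

>>> step_arm --targets "-6 0 0 0; -12 0 0 0; -17 0 0 0; -21 0 0 0; -24 0 0 0; -26 0 0 0; -26 0 0 0"

```text
t: 29.25
tcp_pos: [0.5407, -0.0141, 0.0523]
tool_rot: [0.703, 0.711, 0.0, 0.0]
force: [-0.4, -0.2, -1.5]
finger_gap: 0.309
gripper_force: 59.3
```

>>> step_arm --targets "0 -2 1 0; 0 -3 2 0; 0 -3 2.5 0; 0 -3 2.5 0"

```text
t: 29.65
tcp_pos: [0.5375, -0.0137, 0.0497]
tool_rot: [0.702, 0.712, -0.0, -0.0]
force: [0.4, -0.7, -0.9]
finger_gap: 0.308
gripper_force: 59.3
```

```bash
python3 -c "
from h import *
C=cam('wrist'); im=manip.snapshot('wrist'); save('w9',im)
plan((0.537,-0.02,0.0495),(1,.01))
manip.snapshot('scene');s=manip.sense();plan((0.537,-0.02,0.0495),(1,.01))"; python3 rise.py | egrep "TopL|oil"
```

```text
shift [-6.3 -0.7  0.2] turn 0.2 | tcp [ 0.5376 -0.0137  0.0497] q [-0.23  0.69  1.79  0.    0.66 -0.25] F [-0.5  0.3 -2.2] t 29.7
shift [-6.2 -0.8  0.3] turn 0.2 | tcp [ 0.5377 -0.0137  0.0498] q [-0.23  0.69  1.79  0.    0.66 -0.25] F [-0.2  0.3 -2. ] t 29.75
footTopL [231.1 185. ] flow [-0.7  -1.65] err [4.6] mm up 7.8
oil [191.1 173.3] flow [-1.92 -0.63] err [3.6] mm up 4.8
```

Free so far. I'll advance in small steps to the stud, watching the force.

>>> step_arm --targets "-2 0 0 0; -4 0 0 0; -6 0 0 0; -6 0 0 0"

```text
t: 30.2
tcp_pos: [0.5379, -0.0202, 0.0498]
tool_rot: [0.703, 0.711, 0.0, 0.0]
force: [0.2, 0.4, -1.5]
finger_gap: 0.304
gripper_force: 59.3
```

>>> step_arm --targets "-1 0 0 0; -2 0 0 0; -3 0 0 0; -4 0 0 0; -4 0 0 0"

```text
t: 30.7
tcp_pos: [0.5378, -0.024, 0.0498]
tool_rot: [0.703, 0.712, 0.0, 0.0]
force: [0.4, 0.3, -1.8]
finger_gap: 0.309
gripper_force: 59.3
```

>>> step_arm --targets "-1 0 0 0; -2 0 0 0; -3 0 0 0; -4 0 0 0; -4 0 0 0"

```text
t: 31.2
tcp_pos: [0.5375, -0.0253, 0.0497]
tool_rot: [0.703, 0.711, 0.001, -0.002]
force: [1.4, 9.9, -1.2]
finger_gap: 0.309
gripper_force: 59.4
```

```bash
cat > tq.py <<'E'
from h import *
T=[]
for k in range(4):
    s=manip.sense(); T.append(np.r_[s["force"],s["ft_torque"]]); manip.snapshot("scene")
s=manip.sense(); print(np.mean(T,0).round(3),np.round(s["tcp_pos"],4),np.round(s["tool_rot"],4))
E
python3 tq.py
```

```text
[ 1.534  9.76  -1.133  1.767 -0.319  0.042] [ 0.5375 -0.0253  0.0497] [ 0.7031  0.7111  0.0011 -0.0015]
```

>>> step_arm --targets "2 0 0 0; 4 0 0 0; 4 0 0 0"

```text
t: 31.7
tcp_pos: [0.5378, -0.0239, 0.0498]
tool_rot: [0.702, 0.712, -0.0, 0.0]
force: [-0.9, -0.1, -2.9]
finger_gap: 0.309
gripper_force: 59.3
```

```bash
python3 tq.py
```

```text
[-2.260e-01 -4.610e-01 -2.112e+00  5.600e-02 -1.000e-03  1.000e-03] [ 0.5379 -0.0242  0.0498] [ 7.027e-01  7.115e-01 -0.000e+00  1.000e-04]
```

>>> step_arm --targets "1 -2 0 0; 1 -3 0 0; -1 -3 0 0; -3 -3 0 0; -5 -3 0 0; -5 -3 0 0"

```text
t: 32.5
tcp_pos: [0.5349, -0.0293, 0.0498]
tool_rot: [0.703, 0.711, 0.0, 0.0]
force: [0.1, 0.2, -2.0]
finger_gap: 0.308
gripper_force: 59.3
```

```bash
python3 tq.py
```

```text
[-0.003  0.054 -1.51   0.033 -0.025 -0.015] [ 0.5349 -0.0289  0.0498] [ 0.7026  0.7116  0.     -0.    ]
```

The slot has taken the stud with no force, so I'll push on in.

>>> step_arm --targets "-2 0 0 0; -5 0 0 0; -8 0 0 0; -10 0 0 0; -10 0 0 0"

```text
t: 33.2
tcp_pos: [0.535, -0.0393, 0.0498]
tool_rot: [0.703, 0.711, 0.0, 0.0]
force: [0.8, 0.4, -2.2]
finger_gap: 0.305
gripper_force: 59.3
```

>>> step_arm --targets "-2 0 0 0; -4 0 0 0; -6 0 0 0; -7 0 0 0; -7 0 0 0"

```text
t: 33.7
tcp_pos: [0.5351, -0.046, 0.0498]
tool_rot: [0.703, 0.712, -0.0, 0.0]
force: [-0.4, -0.0, -1.0]
finger_gap: 0.305
gripper_force: 59.3
```

>>> step_arm --targets "-1 0 0 0; -2 0 0 0; -3 0 0 0; -4 0 0 0; -4 0 0 0"

```text
t: 34.2
tcp_pos: [0.5351, -0.05, 0.0498]
tool_rot: [0.703, 0.712, -0.0, 0.0]
force: [-0.1, 0.9, -1.0]
finger_gap: 0.309
gripper_force: 59.3
```

>>> step_arm --targets "-0.5 0 0 0; -1 0 0 0; -1.5 0 0 0; -1.5 0 0 0"

```text
t: 34.6
tcp_pos: [0.535, -0.0507, 0.0498]
tool_rot: [0.703, 0.712, 0.0, -0.0]
force: [0.9, 3.7, -0.9]
finger_gap: 0.304
gripper_force: 59.2
```

>>> step_arm --targets "0.5 0 0.5 0; 0.5 0 1 0; 0.5 0 1.5 0; 0.5 0 2 0; 0.5 0 2 0"

```text
t: 35.1
tcp_pos: [0.535, -0.0506, 0.0478]
tool_rot: [0.703, 0.712, 0.0, -0.0]
force: [-0.1, 3.9, 0.5]
finger_gap: 0.309
gripper_force: 59.8
```

The plate is seated, touching both the stud and the riser. I'll release it and rise.

>>> step_arm --targets "0 0 0 0; 0 0 0 0; 0 0 0 0; 0 0 -10 0; 0 0 -35 0; 0 0 -65 0; 0 0 -65 0" --gripper 0.55

```text
t: 35.8
tcp_pos: [0.538, -0.0519, 0.1168]
tool_rot: [0.703, 0.712, 0.002, 0.004]
force: [0.8, -0.9, 0.1]
finger_gap: 0.446
gripper_force: 0.0
```

>>> step_arm --targets "0 0 0 0; 0 0 0 0; 0 0 0 0; 0 0 0 0" --gripper 1

```text
t: 36.2
tcp_pos: [0.5345, -0.0507, 0.1119]
tool_rot: [0.703, 0.712, -0.0, -0.001]
force: [0.4, -0.1, 0.2]
finger_gap: -0.0
gripper_force: 0.0
```

```bash
python3 - <<'E'
from h import *
C=cam('wrist'); im=manip.snapshot('wrist'); save('w10',im)
s=manip.sense(); print(s["finger_gap"])
for q,z in (("foot_end",.0535),("shim_tab",.045),("shim",.045)):
    print(q,[(np.round(r['position']),round(r['p'],2),onz('wrist',r['position'],z,C).round(4)[:2]) for r in manip.mark_of('wrist',q)[:2]])
plan((.5365,-.0705,.08),(1,.01))
E
python3 rise.py | egrep "TopL|oil"
```

```text
-0.00285244280481005
foot_end [(array([317., 203.]), 0.46, array([ 0.5311, -0.0351]))]
shim_tab [(array([323., 223.]), 0.56, array([ 0.5358, -0.0527])), (array([615.,  30.]), 0.42, array([0.7243, 0.0828]))]
shim []
shift [-19.7   1.3  32.4] turn 0.2 | tcp [ 0.5349 -0.0508  0.1124] q [-0.3   0.59  1.76 -0.    0.8  -0.32] F [ 0.3 -0.2 -0.5] t 36.4
footTopL [231.1 185. ] flow [-0.7  -1.61] err [8.8] mm up 7.7
oil [191.1 173.3] flow [-1.93 -0.63] err [3.8] mm up 4.8
```

>>> step_arm --targets "-10 1 5 0; -20 1 15 0; -20 1 25 0; -20 1 31 0; -20 1 34 0; -20 1 34 0; -20 1 34 0"

```text
t: 37.15
tcp_pos: [0.5364, -0.0706, 0.0788]
tool_rot: [0.702, 0.712, -0.0, -0.0]
force: [0.0, -0.4, 0.6]
finger_gap: 0.001
gripper_force: 0.0
```

>>> step_arm --targets "0 0 2 0; 0 0 4 0; 0 0 6 0; 0 0 8 0; 0 0 8 0"

```text
t: 37.65
tcp_pos: [0.5365, -0.0707, 0.0709]
tool_rot: [0.703, 0.712, 0.0, 0.0]
force: [-0.2, 0.2, 1.7]
finger_gap: -0.004
gripper_force: 0.8
```

>>> step_arm --targets "0 0 0.5 0; 0 0 1 0; 0 0 1.5 0; 0 0 2 0; 0 0 2 0"

```text
t: 38.15
tcp_pos: [0.5365, -0.0706, 0.0695]
tool_rot: [0.703, 0.712, 0.0, 0.0]
force: [-1.9, 1.3, 5.6]
finger_gap: -0.001
gripper_force: 3.2
```

>>> step_arm --targets "0 0 0.5 0; 0 0 1 0; 0 0 1.5 0; 0 0 1.5 0"

```text
t: 38.55
tcp_pos: [0.5365, -0.0704, 0.068]
tool_rot: [0.703, 0.712, 0.0, 0.0]
force: [-0.2, 2.4, 6.6]
finger_gap: 0.003
gripper_force: 3.3
```

Foot is moving at about 6 N. I'll continue gently.

>>> step_arm --targets "0 0 0.5 0; 0 0 1 0; 0 0 1.5 0; 0 0 1.5 0"

```text
t: 38.95
tcp_pos: [0.5366, -0.0704, 0.0677]
tool_rot: [0.703, 0.712, 0.0, 0.0]
force: [-3.0, 2.8, 16.0]
finger_gap: -0.002
gripper_force: 7.7
```

>>> step_arm --targets "0 0 0.5 0; 0 0 1 0; 0 0 1 0"

```text
t: 39.25
tcp_pos: [0.5366, -0.0704, 0.0676]
tool_rot: [0.703, 0.712, 0.0, 0.001]
force: [-3.6, 2.0, 20.8]
finger_gap: 0.0
gripper_force: 10.8
```

>>> step_arm --targets "0 0 0.5 0; 0 0 1 0; 0 0 1.5 0; 0 0 1.5 0; 0 0 1.5 0"

```text
t: 39.75
tcp_pos: [0.5367, -0.0705, 0.0674]
tool_rot: [0.702, 0.712, 0.001, 0.001]
force: [-5.3, 3.5, 30.6]
finger_gap: 0.002
gripper_force: 15.4
```

>>> step_arm --targets "0 0 0 0; 0 0 -3 0; 0 0 -8 0; 0 0 -25 0; 20 0 -60 0; 50 0 -100 0; 50 0 -100 0; 50 0 -100 0; 50 0 -100 0"

```text
t: 40.65
tcp_pos: [0.535, -0.0211, 0.1622]
tool_rot: [0.703, 0.712, -0.001, -0.001]
force: [0.7, 0.2, 0.8]
finger_gap: 0.004
gripper_force: 0.0
```

```bash
python3 rise.py | egrep "TopL|oil"; python3 - <<'E'
from h import *
C=cam('wrist'); im=manip.snapshot('wrist'); save('w11',im[100:400,180:460].repeat(2,0).repeat(2,1))
for r in manip.masks_of('wrist','shim')[:2]:
    v,u=np.nonzero(r['pixels']); print(r['p'],u.min(),u.max(),v.min(),v.max(),onz('wrist',((u.min()+u.max())/2,v.min()),.05,C).round(4))
for n in("wrist","scene"):
  if n=="scene": manip.snapshot(n)
  for q,z in (("shim_tab",.0475),("shim",.045),("bar_tip",.021),("bar_grip",.008),("pry_bar",0),("fulcrum",0)):
    print(n,q,[(round(r['p'],2),onz(n,r['position'],z,C if n=="wrist" else None).round(4)[:2].tolist()) for r in manip.mark_of(n,q)[:2]])
E
```

```text
footTopL [231.1 185. ] flow [-0.22 -1.02] err [2.5] mm up 4.6
oil [191.1 173.3] flow [-1.02 -0.39] err [3.1] mm up 2.8
0.63 305 339 211 251 [ 0.5353 -0.0278  0.05  ]
0.16 438 473 0 222 [0.6342 0.1408 0.05  ]
wrist shim_tab [(0.69, [0.5346, -0.0542]), (0.51, [0.5303, -0.0258])]
wrist shim []
wrist bar_tip [(0.74, [0.6714, -0.0503])]
wrist bar_grip []
wrist pry_bar [(0.92, [0.664, 0.0141])]
wrist fulcrum [(0.98, [0.5303, -0.0418]), (0.72, [0.5337, -0.0735])]
scene shim_tab [(0.69, [0.5339, -0.1779]), (0.66, [0.3859, 0.2266])]
scene shim [(0.75, [0.3751, 0.2652]), (0.53, [0.5399, -0.1077])]
scene bar_tip [(0.81, [0.6714, -0.0432]), (0.62, [0.5115, -0.1114])]
scene bar_grip [(0.92, [0.6367, 0.1661])]
scene pry_bar [(0.57, [0.6735, 0.0124]), (0.24, [0.499, -0.1096])]
scene fulcrum [(0.7, [0.5329, -0.0379])]
```

```bash
python3 -c "
from h import *
print(manip.sign_off())"
```

```text
the job is handed in; nothing more can be done
None
```

I packed the near foot and handed the job in at about 41 s of the 72 s limit; sign-off returned no verdict. The plate is in against the stud, the foot was pressed back to about level with 31 N, and the bar is on the bench clear of bearing and fulcrum. I checked these by camera and force readings only.

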